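Switch on the stores counter

ROBOT

A 7-joint arm with a two-finger parallel gripper is mounted at the origin on the work surface. World frame = base frame: x ahead of the robot, y to its left, z up, the work surface at z = 0. Lengths are in mm, angles in rad, forces in N, time in s.
With the tool pointing down it reaches from about 425 to 925 mm from the base axis. Payload 6.8 kg.
Tool frame: the origin (TCP) lies on the centre line of the jaws, within the pads' length; the fingertips stand 17 mm ahead of it and the grasp point (between the pads) lies 2 mm behind it (r.tcp_to_tips is the distance from the TCP to the fingertips, in mm); x points along the fingers, y is the direction in which the jaws open and shut, and the axes are right-handed (so a half turn about x gives the same grasp; the last joint's range is limited). The gripper opens to 85 mm and grips with 20 to 120 N. Pads are 22 mm wide; open, the fingers measure 114 mm over their backs; the gripper's body (76 mm by 85 mm) begins 54 mm behind the grasp point. The pads swing forward as they close: fully open they stand 13 mm farther back than shut.
Start: joints at [-1.284, 0.477, 0.022, 1.555, -0.011, 1.109, -0.083], TCP at [259.619, 623.093, 248.308] pointing down, gripper open.
Joint ranges: [-2.96, 2.96], [-0.34, 2.1], [-1.41, 1.46], [0.24, 2.44], [-1.37, 4.51], [0.17, 1.92], [-2.96, 2.96]. Speed limits (rad/s): [2.39, 2.39, 3.14, 3.14, 3.14, 3.14, 3.14].

INTERFACE

Orientations are given as [roll, pitch, yaw] about the fixed x, y, z axes, in that order (R = Rz(yaw) Ry(pitch) Rx(roll)).
In Python, from cell import r gives the robot as it stands. The module is installed in compiled form; this text tells all that it offers.
- The arm moves only by the tool step_arm, never from a script. Its argument "series" is a list that holds one entry, the list of rows, each a list of 7 numbers: the shift along the tool's x, y, z in mm, then the turn, a rotation vector about the tool's x, y, z in degrees, then the opening, from 0 (shut) to 1 (fully open). In form: [[[x, y, z, wx, wy, wz, hand], ...]]. A call has 1 to 5 rows; each row is the pose to reach, as a shift and turn from the pose commanded when the call began, along the tool's axes at that moment; what a row does not reach only later rows make up. A row lasts 1/10 s, in which the tool goes at most 50 mm and 8.59 degrees, less where a joint would pass 70% of its speed; a pose out of reach is approached as far as the arm can. A call with a gripper value outside its range is refused whole. The fingers move at their own pace and stop on an object; "grip_force" is the grip in N (left out, the last holds). Time passes only in rows, so rows that repeat a pose let the fingers close. It gives the time, the measured TCP pose, the force and the opening at its end, in the units of the state.
- r.state(): the state, without advancing time (a new reading comes with each control period).
- r.snapshot(name): name is "scene" or "side" or "wrist"; returns (picture, depth): 480x640x3 uint8, red, green, blue; 480x640 float32, mm along the optical axis (not along the pixel's ray), 0 where there is no reading.
- r.camera_model(name): a dict with "vertical_fov" (degrees; the focal length in pixels is half the picture's height over the tangent of half this angle, whatever the lens; pixels are square), "cx", "cy" (the principal point, pixels), "world_to_cam" (4x4, takes a point from world to camera coordinates). Camera axes: x right, y down, z forward; pixel columns grow to the right and rows downward; lengths in mm; the calibration is good to about 2 mm. A picture is of the moment at which its call begins: read the wrist's pose just before it. camera_model takes no time and is no camera call; for the wrist camera it gives the pose at the moment of the call.
- r.hand_in(): hands the job in, once; it reports no verdict.
The state is a dict: "t": time; "qpos": joint angles; "joint_vel": joint speeds; "tau": joint torques, N m; "tool_pos": TCP position; "tool_rot": TCP orientation; "ft_force": force on the tool from outside, world axes, zero at the start; "moment": the same for the moment, N m; "width": opening from 0.0 (shut) to 1.0 (fully open).
Only numpy, scipy, OpenCV 4.12 (cv2) and the standard library are available. Lean on these libraries where they do the work, as an engineer would, in place of code of your own. Each camera call takes 0.05 s, during which the arm holds its last target. There are 200 camera calls.

TASK

Switch this parts-store counter on for the shift, tapping lightly with a fingertip: first tip the main rocker switch on the socket strip over to on by its raised end, then press the counting scale's round power button in, then the label printer's round power button in, and last press the printer's long feed key down to its stop and let it go. Stay off the scale's square keys and its weighing pan, do not pick up or push about the machines or the mug, red bin, bolt and label roll among them, and finish clear of everything.

Things in the scene. Friction and masses are not known exactly. Their poses are not given: they have to be found in the camera images.
- strip: Aluminium socket strip screwed to the counter, 320 mm long (its y) x 50 wide (its x) x 45 high, three round sockets and a rocker switch at its +y end. Origin: centre of the underside; z up.
- main_switch (a joint): Main rocker switch of the strip, black, 36 mm long (along the strip's y) x 24 mm wide, in a black bezel whose top is 47 mm above the counter. Value in rad: about 0 (up to 0.04) at the start = off, its +y end raised; 0.30 = fully on, +y end pressed down, the other end raised. It is on above 0.20. It tips at about 2 N on the raised end (a finger that also lies over the other half jams it) and stays where it is left.
- main_switch_spot (a point): The spot to tap: on the upper face of the rocker's raised end, mid-width, 16 mm from the pivot (the end itself is 18 mm from it). About 56 mm above the counter when off and 51 mm when on. It turns with the rocker; off, its frame is parallel to the strip's.
- scale: Counting scale, pale plastic, 280 mm deep (its x) x 240 wide (its y), loose on four feet (3.2 kg). At the back a flat steel weighing pan, top 94 mm up, starting 90 mm behind the front edge; at the front (-x) a dark key panel sloping down at 18 degrees to the front edge, with display windows, three square keys in a row to the left (+y) and one round button to the right (-y). Origin: centre of the footprint, on the counter; -x is its front, z up.
- pan: The scale's weighing pan, a steel plate 190 (x) x 235 (y) x 4 mm; origin at its centre, 92 mm above the counter. Not to be touched.
- scale_power (a joint): The scale's round power button, 22 mm across, stands 8 mm proud of the panel when off. Value in m: 0 off, 0.005 fully in (on above 0.0035). It moves square to the sloping panel, a straight push down works; it takes about 3 N and stays in.
- scale_power_top (a point): Centre of the top of the scale's power button (moves with it), about 70 mm above the counter when off; z is the button's axis, leaning 18 degrees towards the scale's front.
- scale_key0 (a joint): Square key 16 x 22 mm on the scale's panel, nearest to the power button (80 mm from it), 5 mm proud, springs back. Value in m, 0 up, 0.003 down. Not to be pressed.
- scale_key1 (a joint): The middle square key, 40 mm farther from the power button. Not to be pressed.
- scale_key2 (a joint): The square key farthest from the power button. Not to be pressed.
- printer: Desktop label printer, pale lid on a dark base, 220 mm deep (its x) x 190 wide (its y) x 150 high, standing loose on four feet (1.9 kg). On its flat top along the front edge (-x): a round power button to the left (+y) and a long feed key to the right (-y), 106 mm apart. Origin: centre of the footprint, on the counter; -x is its front, z up.
- printer_power (a joint): The printer's round power button, 20 mm across, 8 mm proud of the top when off. Value in m: 0 off, 0.005 fully in (on above 0.0035). Moves straight down, takes about 3 N, stays in.
- printer_power_top (a point): Centre of the top of the printer's power button (moves with it), 158 mm above the counter when off; z up.
- printer_feed (a joint): The printer's feed key, 40 mm long (the printer's y) x 15 mm, 7 mm proud of the top. Value in m: 0 up, 0.004 at its stop (counts as pressed above 0.003). Moves straight down against a spring (1.5 N rising to 3.5 N) and springs back when let go.
- printer_feed_top (a point): Centre of the top of the feed key (moves with it), 157 mm above the counter when up; z up.
- label_roll: Bystander: paper label roll, 76 mm across x 45 mm high, standing on the rear part of the printer's top, its near edge about 75 mm behind the line through the middles of the two keys. Origin: centre of its underside.
- bolt: Bystander: large steel hex bolt standing on its head between the scale and the printer, 78 mm tall, head 34 mm across. Origin: centre of its underside.
- mug: Bystander: white mug, 80 mm across x 92 mm, to the left of the strip. Origin: centre of its underside.
- parts_bin: Bystander: red open bin of bolts, 150 x 100 x 55 mm, to the right of the strip. Origin: centre of its underside.

How it is judged:
By the outcome, as a careful person would: the job done as asked, in the order asked, and still so for the second after the job is handed in, with the robot touching nothing.
It also fails if it takes over 56 s, if anything falls off the work surface, if the arm or the gripper's body presses on something with over 40 N, if the wrist force passes 120 N, or if a joint passes its speed limit or range.

## Working session

There is one attempt and no reset: what is moved stays moved. The work goes in short steps, Python scripts to look and compute and a tool call to move; the robot and the scene stay as the last step left them, time stands still between calls to the robot, and variables do not carry over. Pictures are saved under pics/ and viewed, about 8 in all and at most 12, crops included, and the job is handed in when it is done.

Besides the shell and the picture viewer there is one more tool, called after "Call:" as name([rows], argument=value, ...), one row to a line, values as JSON. step_arm: Moves the arm, as the interface text tells. Its arguments: {"type":"object","properties":{"series":{"type":"array","items":{"type":"array","items":{"type":"array","items":{"type":"number"}}}},"grip_force":{"type":"number"}},"required":["series"]}

```bash
mkdir -p pics; cat > h.py <<'E'
import numpy as np, cv2
from cell import r
from scipy.spatial.transform import Rotation as R
def K(m):
    f=240/np.tan(np.radians(m["vertical_fov"])/2); return f,m["cx"],m["cy"]
def proj(m,P):
    f,cx,cy=K(m); p=np.asarray(m["world_to_cam"])@np.append(P,1); return cx+f*p[0]/p[2],cy+f*p[1]/p[2]
def onz(m,u,v,z):
    f,cx,cy=K(m); T=np.linalg.inv(np.asarray(m["world_to_cam"])); d=T[:3,:3]@np.array([(u-cx)/f,(v-cy)/f,1]); o=T[:3,3]
    return o+d*(z-o[2])/d[2]
def dpt(m,dep,u,v):
    f,cx,cy=K(m); T=np.linalg.inv(np.asarray(m["world_to_cam"])); z=dep[int(v),int(u)]
    return (T@np.array([(u-cx)/f*z,(v-cy)/f*z,z,1]))[:3]
def snap(n,tag):
    m=r.camera_model(n); p,d=r.snapshot(n); cv2.imwrite(f"pics/{tag}.png",p[:,:,::-1]); np.savez(f"pics/{tag}.npz",d=d,m=np.array(m,dtype=object)); return m,p,d
def load(tag):
    z=np.load(f"pics/{tag}.npz",allow_pickle=True); return z["m"].item(),cv2.imread(f"pics/{tag}.png"),z["d"]
def delta(P):
    "tool-frame shift to bring TCP to world P"
    s=r.state(); return rot(s).T@(np.array(P)-s["tool_pos"])
def rot(s): return R.from_euler("xyz",s["tool_rot"]).as_matrix()
E
python3 - <<'E'
from h import *
s=r.state(); print(s); print(rot(s).round(3), r.tcp_to_tips)
for n in("scene","side","wrist"):
    m,p,d=snap(n,n+"0"); print(n,m["vertical_fov"],m["cx"],m["cy"],np.linalg.inv(np.array(m["world_to_cam"])).round(2).tolist())
E
```

```text
{'t': 0.0, 'qpos': array([-1.28411547,  0.47777424,  0.02233784,  1.55647139, -0.01151356,
        1.10929271, -0.08311011]), 'joint_vel': array([-1.26187666e-03, -8.37396351e-05, -1.30732150e-03, -2.48699593e-04,
        4.05723916e-04,  5.22738691e-04, -2.08615453e-03]), 'tau': array([ 7.23939247e-04, -5.96455371e+01,  1.60813451e+00, -2.81186950e+01,
        1.24637739e-02,  9.44473461e-03,  1.08074795e-05]), 'tool_pos': array([259.39785385, 622.55076563, 247.33456997]), 'tool_rot': array([-1.50382017,  1.56897862, -1.89859411]), 'ft_force': array([-0.51745344,  0.36900619,  0.38272182]), 'moment': array([0.01027339, 0.04101068, 0.02692708]), 'width': 0.9959658748565318}
[[-0.001  0.385  0.923]
 [-0.002  0.923 -0.385]
 [-1.    -0.002  0.   ]] 17.0
scene 45.41891321928217 319.13596637982664 236.9312944715263 [[-0.18, 0.73, -0.66, 1375.43], [0.98, 0.14, -0.11, 117.38], [0.01, -0.67, -0.74, 1000.98], [0.0, 0.0, 0.0, 1.0]]
side 55.91114632677613 322.5082097661597 233.59936389749532 [[0.72, -0.4, 0.56, 36.2], [-0.69, -0.42, 0.59, -586.54], [-0.0, -0.82, -0.58, 654.07], [0.0, 0.0, 0.0, 1.0]]
wrist 68.35356062583959 325.2785802739853 242.27414397569646 [[0.38, 0.87, 0.29, 184.26], [0.92, -0.36, -0.13, 654.26], [-0.0, 0.32, -0.95, 372.81], [0.0, 0.0, 0.0, 1.0]]
```

View pics/scene0.png

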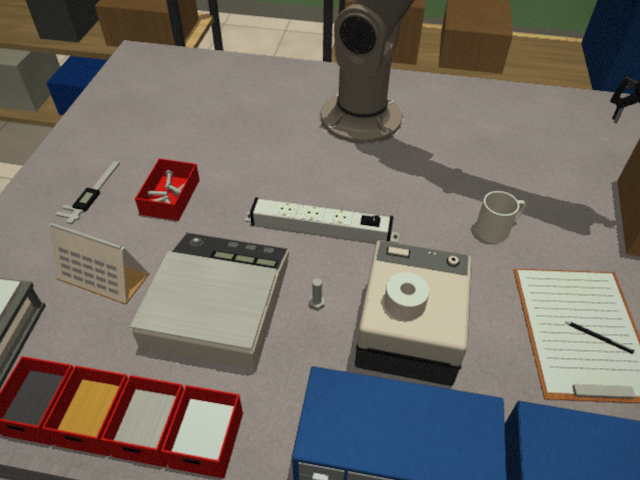

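View pics/side0.png

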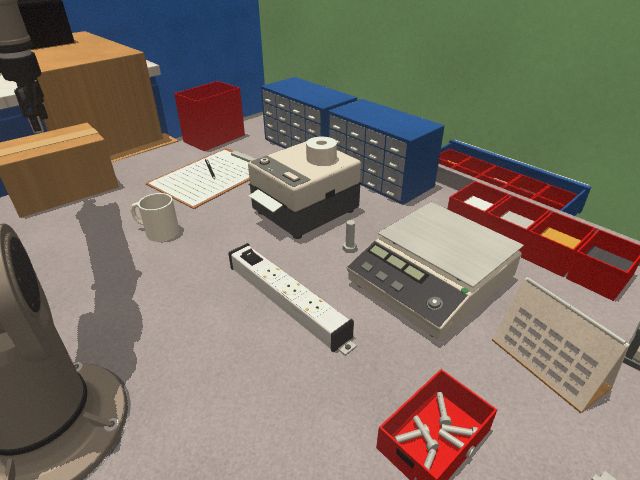

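The scene view shows the strip with its switch at about (371,219), the scale button at (196,241), the printer power button at (453,260) and the feed key at (398,252). In the side view they are at (251,257), (435,302), (264,160) and (291,177). I'll get rough positions and zoomed crops.

```bash
python3 - <<'E'
from h import *
ms,ps,ds=load("scene0"); mi,pi,di=load("side0")
for nm,a,b,z in(("switch",(371,219),(251,257),52),("scale",(196,241),(435,302),70),("ppow",(453,260),(264,160),158),("feed",(398,252),(291,177),157),("stripend-y",(252,213),(343,330),45),("roll",(407,290),(321,143),195),("bolt",(317,283),(350,223),78)):
    print(nm,onz(ms,*a,z).round(),dpt(ms,ds,*a).round(),onz(mi,*b,z).round(),dpt(mi,di,*b).round())
def crop(p,u,v,w,h,k): return cv2.resize(p[v:v+h,u:u+w],None,fx=k,fy=k,interpolation=cv2.INTER_CUBIC)
a=np.hstack([crop(ps,345,200,80,60,5)[:300],crop(ps,380,235,80,60,5)])
b=np.hstack([crop(ps,170,225,80,60,5),crop(pi,230,235,80,60,5)])
cv2.imwrite("pics/c1.png",np.vstack([a,b]))
E
```

```text
switch [454.  82.  52.] [452.  82.  49.] [452.  76.  52.] [451.  74.  53.]
scale [ 609. -283.   70.] [ 610. -282.   71.] [ 605. -288.   70.] [ 603. -289.   73.]
ppow [636. 253. 158.] [635. 253. 157.] [633. 253. 158.] [632. 250. 159.]
feed [635. 148. 157.] [633. 148. 155.] [625. 140. 157.] [622. 136. 160.]
stripend-y [ 481. -193.   45.] [ 478. -194.   42.] [ 450. -203.   45.] [ 451. -202.   44.]
roll [753. 169. 195.] [736. 171. 173.] [748. 168. 195.] [755. 176. 191.]
bolt [679.  -3.  78.] [679.  -3.  78.] [673.  -7.  78.] [671.  -8.  79.]
```

View pics/c1.png

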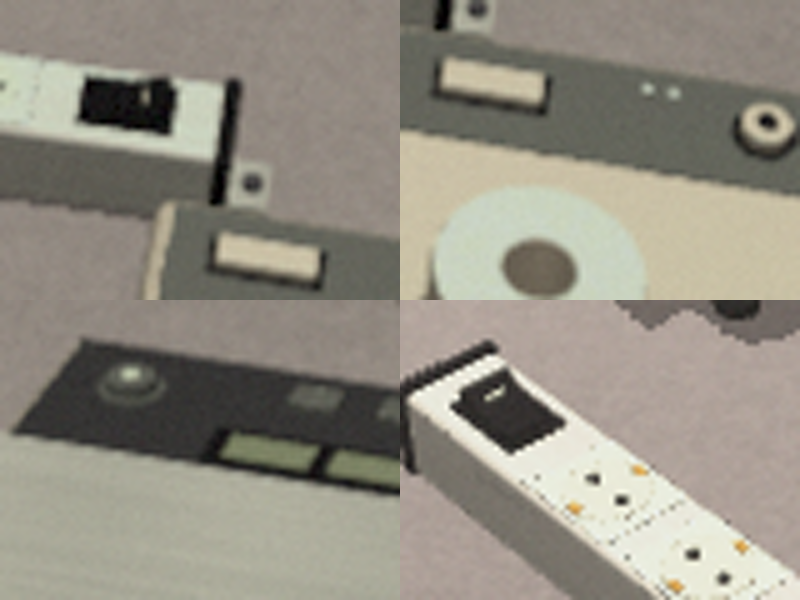

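The crops show the rocker at the strip's +y end with its raised end towards +y. The feed key is at scene (399,251) and the scale button at (196,240). I'm moving towards the switch with the fingers shut, turning the tool so its pad width lies along the strip.

Call:
step_arm([
  [[0,-35,32,8,0,0,0],[0,-70,65,16,0,0,0],[0,-105,98,24,0,0,0],[0,-140,130,32,0,0,0],[0,-175,163,40,0,0,0]],
])

```text
t: 0.65
tool_pos: [343.0, 396.9, 248.1]
tool_rot: [-1.82, 1.571, -2.919]
ft_force: [1.1, 0.8, 0.9]
width: 0.142
```

Call:
step_arm([
  [[0,-6,48,7,0,0,0],[0,-12,96,14,0,0,0],[0,-18,144,21,0,0,0],[0,-24,192,27,0,0,0],[0,-30,240,27,0,0,0]],
])

```text
t: 1.15
tool_pos: [426.6, 170.0, 248.4]
tool_rot: [2.94, 1.57, 1.373]
ft_force: [1.4, 0.4, 1.0]
width: -0.001
```

```bash
python3 - <<'E'
from h import *
s=r.state(); print(s["tool_pos"],rot(s).round(3),s["qpos"].round(2)); print(delta([455,95,190]).round(1))
E
```

```text
[426.6488424  170.03082913 248.36840746] [[ 0.     1.     0.004]
 [ 0.     0.004 -1.   ]
 [-1.     0.    -0.   ]] [-0.91  0.11  0.43  2.07 -0.06  0.97 -0.44]
[58.3 28.1 75.2]
```

Call:
step_arm([
  [[20,14,35,0,0,0,0],[40,28,75,0,0,0,0],[58,28,75,0,0,0,0],[58,28,75,0,0,0,0]],
])

```text
t: 1.55
tool_pos: [453.6, 95.5, 188.5]
tool_rot: [-1.09, 1.566, -2.657]
ft_force: [0.3, 0.3, -0.2]
width: 0.0
```

```bash
python3 - <<'E'
from h import *
s=r.state(); print(s["tool_pos"],s["ft_force"])
m,p,d=snap("wrist","w1")
print(proj(m,[453,79,52]),proj(m,s["tool_pos"]+[0,0,-17]))
E
```

```text
[453.59333115  95.45627279 188.465124  ] [ 0.28623236  0.27722228 -0.18575515]
(np.float64(324.20125959119866), np.float64(253.6570396462789)) (np.float64(323.4870416847317), np.float64(312.6527035087877))
```

View pics/w1.png

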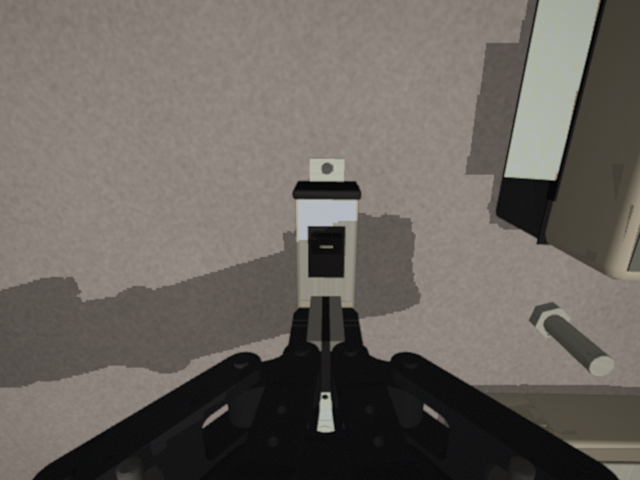

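The wrist view shows the rocker bezel spanning about (308..344, 226..277), with the white mark at (326,246). The strip's +y end is at the top and the finger pads are at (326,297). I'll measure the bezel.

```bash
python3 - <<'E'
from h import *
m,p,d=load("w1")
g=cv2.cvtColor(p,cv2.COLOR_BGR2GRAY); roi=g[212:290,300:352]
print(roi[:,26][::3])
mask=(roi<60).astype(np.uint8); mask=cv2.morphologyEx(mask,cv2.MORPH_CLOSE,np.ones((5,5)))
n,l,st,c=cv2.connectedComponentsWithStats(mask); i=1+st[1:,4].argmax(); print(st[i],c[i])
x,y,w,h=st[i][:4]; x+=300;y+=212
for u,v in((x,y),(x+w,y),(x,y+h),(x+w,y+h),(326,246)): print((u,v),onz(m,u,v,47).round(1),onz(m,u,v,54).round(1))
for v in range(216,290,4): print(v,dpt(m,d,326,v).round(1))
# strip sides at rows
print(onz(m,298,200,45),onz(m,298,300,45),onz(m,357,200,45),onz(m,352,300,45))
E
```

```text
[184 184 184 183 186  33  22  10   9  14  16  62  58  14  17  20  22  22
  21  21  22  19 125 143 142 142]
[   8   15   37   50 1764] [26.06179138 39.34183673]
(np.int32(308), np.int32(227)) [440.2  99.4  47. ] [440.6 101.5  54. ]
(np.int32(345), np.int32(227)) [469.3  99.6  47. ] [468.9 101.6  54. ]
(np.int32(308), np.int32(277)) [439.6  56.4  47. ] [440.   59.6  54. ]
(np.int32(345), np.int32(277)) [470.2  56.6  47. ] [469.8  59.8  54. ]
(326, 246) [454.4  83.7  47. ] [454.4  86.1  54. ]
216 [454.3 108.   45.4]
220 [454.3 104.6  44.8]
224 [454.3 101.4  45. ]
228 [454.3  98.8  47.5]
232 [454.3  95.3  46.6]
236 [454.4  95.2  56.7]
240 [454.4  91.6  55.6]
244 [454.4  87.9  54.3]
248 [454.4  83.8  52. ]
252 [454.4  80.   50.8]
256 [454.4  75.8  48.8]
260 [454.4  72.7  49.8]
264 [454.5  69.5  50.3]
268 [454.5  66.   50.3]
272 [454.5  62.6  50.7]
276 [454.5  58.2  48.6]
280 [454.5  52.7  44.6]
284 [454.5  49.5  45.6]
288 [454.5  45.6  45.1]
[432.61423296 120.52390052  45.        ] [430.73951677  34.06340103  45.        ] [478.15244832 120.72481252  45.        ] [476.6961826   34.34201045  45.        ]
```

The pivot is at about (454.5, 78) and the raised end at y≈96, z≈56.7, which matches the spec. I'm descending over the raised end at y≈97.

Call:
step_arm([
  [[40,1,-1,0,0,0,0],[80,1,-2,0,0,0,0],[108,1,-2,0,0,0,0],[108,1,-2,0,0,0,0]],
])

```text
t: 2.0
tool_pos: [454.0, 100.1, 80.4]
tool_rot: [-1.276, 1.566, -2.838]
ft_force: [-0.7, -0.7, -0.8]
width: -0.002
```

Call:
step_arm([
  [[2,0,0,0,0,0,0],[4,0,0,0,0,0,0],[6,0,0,0,0,0,0],[7,0,0,0,0,0,0],[7,0,0,0,0,0,0]],
])

```text
t: 2.5
tool_pos: [456.3, 99.4, 75.8]
tool_rot: [2.174, 1.57, 0.61]
ft_force: [0.5, 0.0, -0.2]
width: 0.001
```

Call:
step_arm([
  [[0,-1,4,0,0,0,0],[2,-1,4,0,0,0,0],[4,-1,4,0,0,0,0],[5,-1,4,0,0,0,0],[5,-1,4,0,0,0,0]],
])

```text
t: 3.0
tool_pos: [455.0, 95.4, 70.2]
tool_rot: [-2.726, 1.571, 1.993]
ft_force: [-0.5, 1.4, 0.7]
width: 0.002
```

Call:
step_arm([
  [[1,0,0,0,0,0,0],[2,0,0,0,0,0,0],[2,0,0,0,0,0,0]],
])

```text
t: 3.3
tool_pos: [455.1, 95.5, 68.4]
tool_rot: [2.96, 1.57, 1.396]
ft_force: [-1.4, 2.6, 2.5]
width: 0.002
```

Call:
step_arm([
  [[1,0,0,0,0,0,0],[1.5,0,0,0,0,0,0],[1.5,0,0,0,0,0,0]],
])

```text
t: 3.6
tool_pos: [455.2, 95.5, 67.9]
tool_rot: [3.14, 1.569, 1.575]
ft_force: [-5.5, 0.9, 21.4]
width: 0.001
```

The force rose to about 21 N at z≈68, so the rocker is at its stop. I'll lift and check.

Call:
step_arm([
  [[-10,0,0,0,0,0,0],[-50,0,0,0,0,0,0],[-100,0,0,0,0,0,0],[-120,0,0,0,0,0,0],[-120,0,0,0,0,0,0]],
])

```text
t: 4.1
tool_pos: [456.9, 95.4, 189.7]
tool_rot: [2.026, 1.565, 0.461]
ft_force: [0.2, 0.0, -0.8]
width: -0.004
```

```bash
python3 - <<'E'
from h import *
s=r.state(); print(s["tool_pos"],s["ft_force"].round(1),s["qpos"].round(2))
m,p,d=snap("wrist","w2")
for v in range(224,290,4): print(v,dpt(m,d,326,v).round(1))
# target look pose for the scale: button est (607,-285)
print(delta([590,-260,230]).round(1))
E
```

```text
[456.90595785  95.35595279 189.664303  ] [ 0.2  0.  -0.8] [-0.78  0.22  0.51  2.13 -0.15  0.82 -0.18]
224 [459.  101.7  45.2]
228 [459.   98.9  47. ]
232 [459.   96.1  48.7]
236 [459.   93.9  52.1]
240 [459.   90.   50.2]
244 [459.   86.8  50.6]
248 [459.1  82.9  49.3]
252 [459.1  79.8  50. ]
256 [459.1  76.1  49.2]
260 [459.1  73.5  51.5]
264 [459.1  70.6  52.8]
268 [459.1  67.6  53.8]
272 [459.1  64.4  54.6]
276 [459.2  61.4  55.5]
280 [459.3  52.9  44.8]
284 [459.3  49.3  45. ]
288 [459.3  45.8  45.5]
[-42.3 132.1 356.1]
```

The rocker is now on: the +y end is at about 52 mm and the -y end is raised to about 55.5 mm. Next is the scale.

Call:
step_arm([
  [[-10,18,45,0,0,0,0],[-20,36,90,0,0,0,0],[-20,54,135,0,0,0,0],[-20,72,180,0,0,0,0],[-20,90,225,0,0,0,0]],
])

```text
t: 4.65
tool_pos: [546.0, -131.0, 205.0]
tool_rot: [-1.586, 1.568, 3.134]
ft_force: [-0.2, 0.0, -0.6]
width: -0.002
```

Call:
step_arm([
  [[0,18,45,0,0,0,0],[0,36,90,0,0,0,0],[0,56,138,0,0,0,0],[0,56,138,0,0,0,0],[0,56,138,0,0,0,0]],
])

```text
t: 5.15
tool_pos: [602.0, -268.8, 204.3]
tool_rot: [-1.527, 1.567, -3.094]
ft_force: [0.5, 0.7, -2.0]
width: 0.0
```

```bash
python3 - <<'E'
from h import *
s=r.state(); print(s["tool_pos"],s["qpos"].round(2),rot(s).round(3))
m,p,d=snap("wrist","w3")
print(proj(m,[607,-285,70]))
E
```

```text
[ 602.01074751 -268.76025727  204.29406285] [-0.08  0.55  0.58  1.67 -0.34  1.03  0.61] [[-0.004  1.     0.003]
 [-0.     0.003 -1.   ]
 [-1.    -0.004  0.   ]]
(np.float64(331.265018296113), np.float64(254.72076344355762))
```

View pics/w3.png

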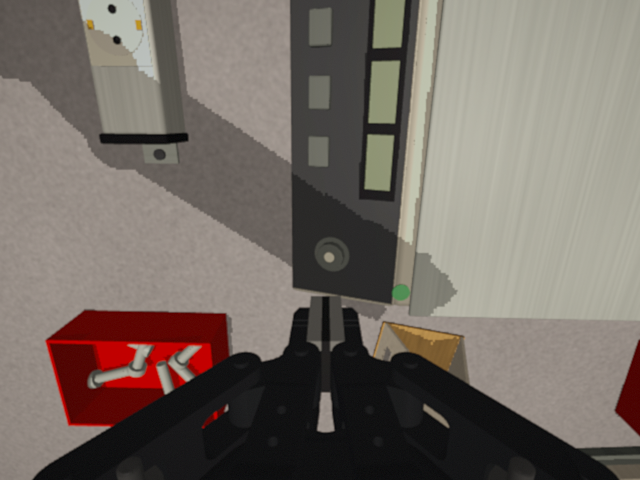

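The wrist view shows the scale's round button at about (332,254), with keys at (318,152) and beyond, and the front edge at u≈293.

```bash
python3 - <<'E'
from h import *
m,p,d=load("w3")
f,cx,cy=K(m);T=np.linalg.inv(np.array(m["world_to_cam"]))
U,V=np.meshgrid(np.arange(300,390),np.arange(170,285)); Z=d[V,U]
P=np.stack([(U-cx)/f*Z,(V-cy)/f*Z,Z,np.ones_like(Z)],-1)@T.T; P=P[...,:3]
sel=(np.hypot(U-332,V-254)>28)
A=P[sel]; A=A[A[:,2]>20]
for _ in range(4):
    c=np.linalg.lstsq(np.c_[A[:,:2],np.ones(len(A))],A[:,2],rcond=None)[0]; e=A[:,2]-A[:,:2]@c[:2]-c[2]; A=A[abs(e)<2]
n=np.array([-c[0],-c[1],1]);n/=np.linalg.norm(n); print("normal",n.round(3),np.degrees(np.arccos(n[2])),"yaw",np.degrees(np.arctan2(-n[1],-n[0])))
h=(P-[0,0,c[2]])@n
b=P[(h>5)&(h<11)&~sel]; print(len(b),b.mean(0).round(1),b.min(0).round(1),b.max(0).round(1))
print([onz(m,293,v,47).round(1).tolist() for v in(10,280)])
print(onz(m,332,254,70).round(1))
E
```

```text
normal [-0.3   -0.037  0.953] 17.60812355774096 yaw 7.088976762450179
549 [ 605.9 -286.3   69.7] [ 595.7 -297.5   65.1] [ 616.3 -275.9   74.1]
[[579.4, -113.2, 47.0], [574.0, -317.6, 47.0]]
[ 607.6 -284.4   70. ]
```

Call:
step_arm([
  [[20,-5,8,0,0,6,0],[45,-10,17,0,0,12,0],[65,-10,17,0,0,18,0],[90,-10,17,0,0,18,0],[90,-10,17,0,0,18,0]],
])

```text
t: 5.7
tool_pos: [590.3, -280.7, 113.1]
tool_rot: [1.586, 1.263, 0.022]
ft_force: [0.3, 0.0, -0.0]
width: -0.003
```

```bash
python3 - <<'E'
from h import *
s=r.state(); print(s["tool_pos"],rot(s).round(3)); Rm=rot(s)
b=np.array([606.5,-285.5,70]); print("tip->button in tool:",(Rm.T@(b-s["tool_pos"])-[17,0,0]).round(1))
E
```

```text
[ 590.32634111 -280.67594919  113.0560152 ] [[ 0.303  0.953  0.008]
 [ 0.007  0.006 -1.   ]
 [-0.953  0.303 -0.005]]
tip->button in tool: [28.9  2.3  5.2]
```

Call:
step_arm([
  [[10,2,3,0,0,0,0],[18,2,3,0,0,0,0],[24,2,3,0,0,0,0],[24,2,3,0,0,0,0]],
])

```text
t: 6.1
tool_pos: [603.4, -286.2, 93.9]
tool_rot: [1.572, 1.257, 0.009]
ft_force: [0.5, 0.4, 0.9]
width: 0.0
```

```bash
python3 - <<'E'
from h import *
s=r.state(); print(s["tool_pos"],s["ft_force"].round(1)); Rm=rot(s)
b=np.array([606.5,-285.5,70]); print("tip->button in tool:",(Rm.T@(b-s["tool_pos"])-[17,0,0]).round(1))
E
```

```text
[ 603.42937543 -286.19812328   93.9490274 ] [0.5 0.4 0.9]
tip->button in tool: [ 6.7 -4.5 -0.7]
```

Call:
step_arm([
  [[1,-2,0,0,0,0,0],[2,-4,0,0,0,0,0],[4,-4,0,0,0,0,0],[5,-4,0,0,0,0,0],[5,-4,0,0,0,0,0]],
])

```text
t: 6.6
tool_pos: [600.6, -286.9, 88.5]
tool_rot: [1.571, 1.257, 0.007]
ft_force: [1.0, 0.6, 0.2]
width: 0.002
```

```bash
python3 - <<'E'
from h import *
s=r.state(); print(s["tool_pos"],s["ft_force"].round(1)); Rm=rot(s)
b=np.array([606.5,-285.5,70]); print("tip->button in tool:",(Rm.T@(b-s["tool_pos"])-[17,0,0]).round(1))
E
```

```text
[ 600.57839167 -286.91239592   88.52976986] [1.  0.6 0.2]
tip->button in tool: [ 2.5 -0.1 -1.4]
```

Tip is 2.5 mm above the button and centred. I'll press the 5 mm in small steps.

Call:
step_arm([
  [[1.5,0,0,0,0,0,0],[3,0,0,0,0,0,0],[4.5,0,0,0,0,0,0],[5.5,0,0,0,0,0,0],[5.5,0,0,0,0,0,0]],
])

```text
t: 7.1
tool_pos: [602.4, -287.0, 83.3]
tool_rot: [1.57, 1.256, 0.006]
ft_force: [0.4, -0.6, 0.6]
width: -0.001
```

Call:
step_arm([
  [[0.7,0,0,0,0,0,0],[1.5,0,0,0,0,0,0],[1.5,0,0,0,0,0,0]],
])

```text
t: 7.4
tool_pos: [602.9, -287.0, 81.9]
tool_rot: [1.57, 1.256, 0.006]
ft_force: [-0.1, -0.1, 1.9]
width: 0.005
```

Call:
step_arm([
  [[0.7,0,0,0,0,0,0],[1.5,0,0,0,0,0,0],[1.5,0,0,0,0,0,0]],
])

```text
t: 7.7
tool_pos: [603.2, -287.0, 80.9]
tool_rot: [1.571, 1.256, 0.007]
ft_force: [-2.7, 1.2, 4.7]
width: -0.001
```

Call:
step_arm([
  [[0.5,0,0,0,0,0,0],[1,0,0,0,0,0,0],[1,0,0,0,0,0,0]],
])

```text
t: 8.0
tool_pos: [603.5, -287.1, 80.3]
tool_rot: [1.572, 1.256, 0.007]
ft_force: [-4.7, 1.1, 9.7]
width: 0.001
```

Call:
step_arm([
  [[0.6,0,0,0,0,0,0],[0.6,0,0,0,0,0,0]],
])

```text
t: 8.2
tool_pos: [603.5, -287.1, 79.9]
tool_rot: [1.572, 1.256, 0.008]
ft_force: [-5.0, 1.5, 11.9]
width: -0.001
```

Call:
step_arm([
  [[-10,0,0,0,0,0,0],[-50,0,0,0,0,0,0],[-80,0,0,0,0,-6,0],[-105,5,-8,0,0,-12,0],[-125,10,-17,0,0,-18,0]],
])

```text
t: 8.7
tool_pos: [573.7, -270.7, 203.5]
tool_rot: [-1.0, 1.567, -2.566]
ft_force: [1.4, -0.1, -0.4]
width: -0.006
```

```bash
python3 - <<'E'
from h import *
s=r.state(); print(s["tool_pos"],s["ft_force"].round(1),rot(s).round(3).tolist())
m,p,d=snap("wrist","w4")
u0,v0=[int(round(x)) for x in proj(m,[606.5,-285.5,67])];print(u0,v0)
f,cx,cy=K(m);T=np.linalg.inv(np.array(m["world_to_cam"]))
U,V=np.meshgrid(np.arange(u0-32,u0+40),np.arange(v0-70,v0+20)); Z=d[V,U]
P=(np.stack([(U-cx)/f*Z,(V-cy)/f*Z,Z,np.ones_like(Z)],-1)@T.T)[...,:3]
R0=np.hypot(U-u0,V-v0); A=P[(R0>26)]
for _ in range(4):
    c=np.linalg.lstsq(np.c_[A[:,:2],np.ones(len(A))],A[:,2],rcond=None)[0]; e=A[:,2]-A[:,:2]@c[:2]-c[2]; A=A[abs(e)<2]
h=(P[...,2]-P[...,:2]@c[:2]-c[2])*0.951
print("proud after",np.median(h[R0<7]),np.percentile(h[R0<10],[20,80]),len(A),c)
m,p,d=load("w3");u0,v0=332,254
f,cx,cy=K(m);T=np.linalg.inv(np.array(m["world_to_cam"]))
U,V=np.meshgrid(np.arange(u0-32,u0+40),np.arange(v0-70,v0+20)); Z=d[V,U]
P=(np.stack([(U-cx)/f*Z,(V-cy)/f*Z,Z,np.ones_like(Z)],-1)@T.T)[...,:3]
R0=np.hypot(U-u0,V-v0); A=P[(R0>26)]
for _ in range(4):
    c=np.linalg.lstsq(np.c_[A[:,:2],np.ones(len(A))],A[:,2],rcond=None)[0]; e=A[:,2]-A[:,:2]@c[:2]-c[2]; A=A[abs(e)<2]
h=(P[...,2]-P[...,:2]@c[:2]-c[2])*0.951
print("before",np.median(h[R0<7]),np.percentile(h[R0<10],[20,80]),len(A),c)
E
```

```text
[ 573.69656927 -270.72343213  203.51411462] [ 1.4 -0.1 -0.4] [[-0.003, 1.0, 0.004], [-0.002, 0.004, -1.0], [-1.0, -0.003, 0.002]]
366 252
proud after 3.6672939901720207 [3.00845248 4.25915227] 1040 [ 2.81244845e-01  6.61205172e-02 -9.11417330e+01]
before 8.94669774965196 [8.09517267 9.49354694] 1253 [ 3.14895349e-01  5.50821067e-02 -1.14526627e+02]
```

The button now stands 3.7 mm proud, against 8.9 mm before, so it went about 5.3 mm in. Next is the printer.

Call:
step_arm([
  [[-15,4,-46,0,0,0,0],[-30,8,-92,0,0,0,0],[-45,12,-138,0,0,0,0],[-60,16,-184,0,0,0,0],[-62,20,-232,0,0,0,0]],
])

```text
t: 9.25
tool_pos: [593.5, -36.5, 264.7]
tool_rot: [1.704, 1.568, 0.139]
ft_force: [0.7, -0.1, 0.3]
width: 0.003
```

Call:
step_arm([
  [[0,7,-48,0,0,0,0],[0,14,-96,0,0,0,0],[0,21,-144,0,0,0,0],[0,28,-192,0,0,0,0],[0,35,-238,0,0,0,0]],
])

```text
t: 9.75
tool_pos: [625.8, 202.7, 262.7]
tool_rot: [-2.354, 1.57, 2.366]
ft_force: [1.0, 1.1, -1.2]
width: -0.002
```

Call:
step_arm([
  [[0,2,-30,0,0,0,0],[0,4,-65,0,0,0,0],[0,4,-65,0,0,0,0],[0,4,-65,0,0,0,0]],
])

```text
t: 10.15
tool_pos: [629.3, 266.2, 262.1]
tool_rot: [-0.996, 1.57, -2.558]
ft_force: [0.3, -0.7, -0.2]
width: -0.003
```

```bash
python3 - <<'E'
from h import *
s=r.state(); print(s["tool_pos"],s["qpos"].round(2),rot(s).round(3))
m,p,d=snap("wrist","w5")
print(proj(m,[635,253,158]),proj(m,[634,148,157]))
E
```

```text
[629.28429791 266.16901178 262.14187716] [-0.85  0.52  0.53  1.54 -0.28  1.15 -0.25] [[-0.001  1.     0.009]
 [-0.001  0.009 -1.   ]
 [-1.    -0.001  0.001]]
(np.float64(332.33961278226303), np.float64(265.8486585066297)) (np.float64(329.1263369705848), np.float64(386.7226963533735))
```

View pics/w5.png

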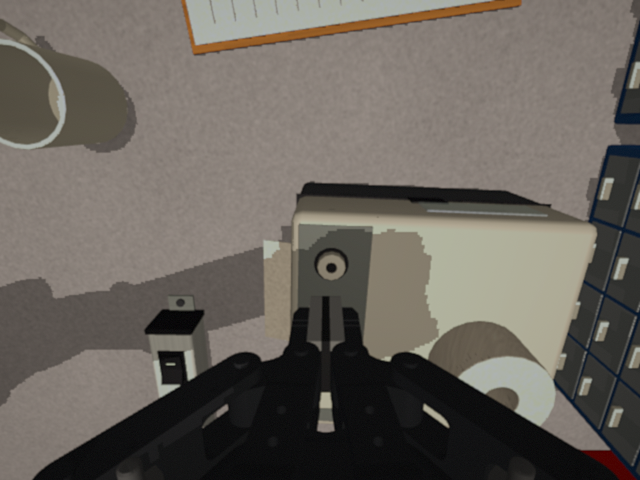

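The printer's power button is at (331,264), within 2 px of the prediction, so it is at about (634, 254).

Call:
step_arm([
  [[25,2,4,0,0,0,0],[50,5,9,0,0,0,0],[70,5,12,0,0,0,0],[78,5,12,0,0,0,0],[78,5,12,0,0,0,0]],
])

```text
t: 10.7
tool_pos: [634.6, 251.7, 184.1]
tool_rot: [-1.002, 1.569, -2.568]
ft_force: [0.1, 0.7, 0.4]
width: -0.001
```

```bash
python3 - <<'E'
from h import *
m,p,d=load("w5"); print(onz(m,331,264,158))
s=r.state(); print(s["tool_pos"],s["ft_force"].round(1))
E
```

```text
[634.0408661  254.39113016 158.        ]
[634.56897044 251.7425715  184.1064909 ] [0.1 0.7 0.4]
```

Call:
step_arm([
  [[2,0,-2,0,0,0,0],[4,0,-2,0,0,0,0],[6,0,-2,0,0,0,0],[8,0,-2,0,0,0,0],[8,0,-2,0,0,0,0]],
])

```text
t: 11.2
tool_pos: [634.9, 255.4, 176.9]
tool_rot: [-1.465, 1.571, -3.029]
ft_force: [-0.1, 0.9, 0.4]
width: 0.0
```

Call:
step_arm([
  [[1,0,0,0,0,0,0],[2,0,0,0,0,0,0],[3,0,0,0,0,0,0],[4,0,0,0,0,0,0],[4,0,0,0,0,0,0]],
])

```text
t: 11.7
tool_pos: [635.1, 255.3, 173.1]
tool_rot: [2.131, 1.571, 0.567]
ft_force: [-0.8, 0.3, 2.4]
width: -0.004
```

Call:
step_arm([
  [[1,0,0,0,0,0,0],[2,0,0,0,0,0,0],[2,0,0,0,0,0,0]],
])

```text
t: 12.0
tool_pos: [635.1, 255.3, 170.9]
tool_rot: [1.571, 1.571, 0.007]
ft_force: [0.5, -0.4, 2.2]
width: -0.002
```

Call:
step_arm([
  [[0.5,0,0,0,0,0,0],[1,0,0,0,0,0,0],[1,0,0,0,0,0,0]],
])

```text
t: 12.3
tool_pos: [635.1, 255.4, 170.0]
tool_rot: [1.983, 1.571, 0.419]
ft_force: [-0.3, -0.6, 2.5]
width: 0.001
```

Call:
step_arm([
  [[0.5,0,0,0,0,0,0],[1,0,0,0,0,0,0],[1,0,0,0,0,0,0]],
])

```text
t: 12.6
tool_pos: [635.1, 255.3, 169.4]
tool_rot: [2.492, 1.57, 0.927]
ft_force: [-2.0, 0.6, 6.2]
width: 0.002
```

Call:
step_arm([
  [[0.5,0,0,0,0,0,0],[0.5,0,0,0,0,0,0]],
])

```text
t: 12.8
tool_pos: [635.2, 255.3, 169.2]
tool_rot: [2.586, 1.57, 1.022]
ft_force: [-1.8, -0.1, 6.6]
width: 0.004
```

Call:
step_arm([
  [[0.5,0,0,0,0,0,0],[-15,0,0,0,0,0,0],[-50,0,20,0,0,0,0],[-92,0,45,0,0,0,0],[-93,0,80,0,0,0,0]],
])

```text
t: 13.3
tool_pos: [638.5, 176.6, 267.8]
tool_rot: [1.964, 1.561, 0.403]
ft_force: [1.5, -0.7, 0.8]
width: -0.005
```

Call:
step_arm([
  [[0,0,10,0,0,0,0],[0,0,10,0,0,0,0],[0,0,10,0,0,0,0]],
])

```text
t: 13.6
tool_pos: [635.1, 166.7, 260.8]
tool_rot: [-2.003, 1.569, 2.717]
ft_force: [-0.0, -0.1, -1.2]
width: -0.002
```

```bash
python3 - <<'E'
from h import *
s=r.state(); print(s["tool_pos"],s["ft_force"].round(1))
m,p,d=snap("wrist","w6")
a=proj(m,[634,254.4,153]);b=proj(m,[634,148,157]); print(a,b)
for nm,z,c in(("w5",load("w5"),(331,264)),("w6",(m,p,d),a)):
    mm,_,dd=z; c=[int(round(x)) for x in c]; f=K(mm)[0]
    U,V=np.meshgrid(np.arange(c[0]-28,c[0]+29),np.arange(c[1]-28,c[1]+29))
    Zw=np.array([dpt(mm,dd,u,v)[2] for u,v in zip(U.ravel(),V.ravel())]).reshape(U.shape); R0=np.hypot(U-c[0],V-c[1])
    print(nm,"top ring",np.median(Zw[(R0<11)&(R0>6)]),"surface",np.median(Zw[(R0>20)&(R0<28)]))
E
```

```text
[635.09868205 166.68705394 260.84481784] [-0.  -0.1 -1.2]
(np.float64(323.50076409587246), np.float64(113.03877780881547)) (np.float64(322.6273369622181), np.float64(273.2972544688696))
w5 top ring 157.83954404748908 surface 150.6181594319686
w6 top ring 152.3844429868572 surface 150.63462451535753
```

View pics/w6.png

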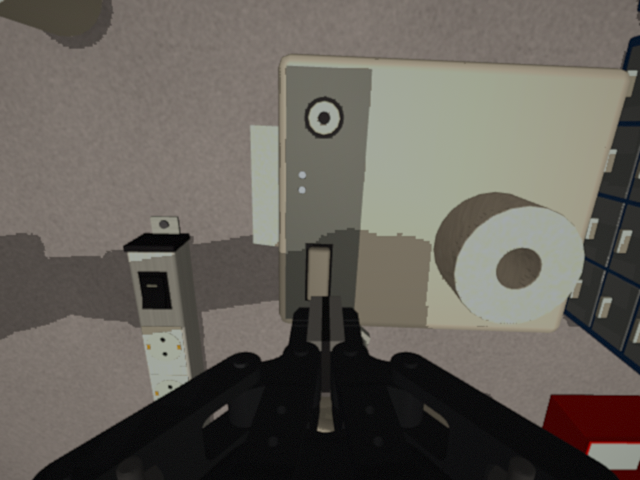

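The power button is in (152.4 mm, against 157.8 mm before). The feed key is at about (319.5,273), with its top end at v≈247. I'll fix its centre from the power button's position.

```bash
python3 - <<'E'
from h import *
m,p,d=load("w6")
a=onz(m,324,117,153);b=onz(m,319.5,262,157);e=onz(m,319.5,247,157);print(a,b,e,dpt(m,d,319,262))
u=(b-a)[:2];u/=np.linalg.norm(u); c=a[:2]+106*u; print(u,c,"centre by end",e[:2]+20*u)
s=r.state();print(s["tool_pos"],delta([c[0],c[1],182]).round(1))
E
```

```text
[634.32340199 252.08685749 153.        ] [631.77562129 156.56802911 157.        ] [631.75465814 167.67935898 157.        ] [631.41655946 156.3521938  156.47129612]
[-0.02666359 -0.99964446] [631.49706146 146.12454438] centre by end [631.22138634 147.68646971]
[635.02538545 167.36924277 260.62354248] [78.6 -3.6 21.3]
```

Feed key centre is (631.4, 147).

Call:
step_arm([
  [[25,-1,7,0,0,0,0],[50,-3,14,0,0,0,0],[70,-4,20,0,0,0,0],[78,-4,20,0,0,0,0],[78,-4,20,0,0,0,0]],
])

```text
t: 14.15
tool_pos: [630.9, 146.8, 181.9]
tool_rot: [-1.4, 1.568, -2.962]
ft_force: [-0.1, -0.5, -0.5]
width: 0.003
```

Call:
step_arm([
  [[2,0,0,0,0,0,0],[4,0,0,0,0,0,0],[6,0,0,0,0,0,0],[6,0,0,0,0,0,0]],
])

```text
t: 14.55
tool_pos: [631.8, 145.5, 177.7]
tool_rot: [2.267, 1.57, 0.703]
ft_force: [0.0, -0.4, -0.7]
width: 0.001
```

Call:
step_arm([
  [[1,0,0,0,0,0,0],[2,0,0,0,0,0,0],[3,0,0,0,0,0,0],[4,0,0,0,0,0,0],[4,0,0,0,0,0,0]],
])

```text
t: 15.05
tool_pos: [631.8, 145.3, 173.5]
tool_rot: [2.924, 1.571, 1.359]
ft_force: [-0.8, 0.4, 1.4]
width: 0.002
```

Call:
step_arm([
  [[1,0,0,0,0,0,0],[2,0,0,0,0,0,0],[2,0,0,0,0,0,0]],
])

```text
t: 15.35
tool_pos: [631.8, 145.3, 171.5]
tool_rot: [2.271, 1.571, 0.707]
ft_force: [-0.5, -0.4, 3.3]
width: 0.004
```

Call:
step_arm([
  [[0.5,0,0,0,0,0,0],[1,0,0,0,0,0,0],[1,0,0,0,0,0,0]],
])

```text
t: 15.65
tool_pos: [631.8, 145.3, 170.5]
tool_rot: [1.869, 1.571, 0.305]
ft_force: [-0.5, -0.8, 3.1]
width: 0.005
```

Call:
step_arm([
  [[0.5,0,0,0,0,0,0],[1,0,0,0,0,0,0],[1,0,0,0,0,0,0]],
])

```text
t: 15.95
tool_pos: [631.8, 145.3, 170.1]
tool_rot: [2.744, 1.57, 1.18]
ft_force: [-3.3, -0.6, 7.0]
width: -0.002
```

Call:
step_arm([
  [[0.5,0,0,0,0,0,0],[1,0,0,0,0,0,0],[1,0,0,0,0,0,0]],
])

```text
t: 16.25
tool_pos: [631.9, 145.3, 170.0]
tool_rot: [2.853, 1.57, 1.289]
ft_force: [-5.1, -0.6, 14.2]
width: -0.0
```

At the stop (14 N, no further travel). I'll let go and retreat, and take the check picture from above.

Call:
step_arm([
  [[-10,0,0,0,0,0,0],[-40,0,0,0,0,0,0],[-80,0,-10,0,0,0,0],[-125,0,-20,0,0,0,0],[-170,-10,-30,0,0,0,0]],
])

```text
t: 16.75
tool_pos: [621.7, 175.3, 339.7]
tool_rot: [-0.044, 1.57, -1.609]
ft_force: [0.5, 0.8, 0.2]
width: -0.001
```

Call:
step_arm([
  [[0,-20,0,0,0,0,0],[0,-20,0,0,0,0,0],[0,-20,0,0,0,0,0]],
])

```text
t: 17.05
tool_pos: [601.2, 175.2, 337.9]
tool_rot: [-1.533, 1.57, -3.096]
ft_force: [-0.1, 0.4, 0.2]
width: 0.005
```

```bash
python3 - <<'E'
from h import *
s=r.state(); print(s["t"],s["tool_pos"],s["ft_force"].round(1),s["joint_vel"].round(3))
m,p,d=snap("wrist","w7")
for nm,P in(("feed",[631.5,150,157]),("ppow",[634,247,153]),("surf",[634,200,150]),("sw+",[454.5,93,51]),("sw-",[454.5,63,55])):
    u,v=proj(m,P); 
    if 3<u<637 and 3<v<477: print(nm,(int(u),int(v)),np.median([dpt(m,d,u+i,v+j)[2] for i in(-2,0,2) for j in(-2,0,2)]).round(1))
ms,ps,ds=snap("scene","scene1"); a=cv2.imread("pics/scene0.png").astype(int)
df=np.abs(a-ps[:,:,::-1]).max(2)>45
diff=ps[:,:,::-1].copy(); diff[df]=(0,0,255); cv2.imwrite("pics/final.png",np.hstack([cv2.resize(ps[:,:,::-1],(400,300)),cv2.resize(diff,(400,300))]))
mi,pi,di=snap("side","side1")
E
```

```text
17.05 [601.18271469 175.17435195 337.94101168] [-0.1  0.4  0.2] [ 0.012  0.024  0.001 -0.005 -0.002 -0.001  0.001]
feed (357, 245) 157.4
ppow (364, 135) 152.4
surf (361, 190) 150.8
sw+ (207, 259) 50.9
sw- (208, 282) 54.5
```

View pics/final.png

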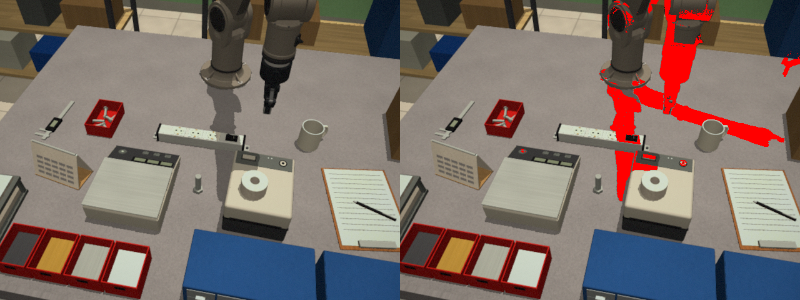

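The before/after difference shows only the arm, its shadow and the operated controls. The machines and bystanders have not moved. I'll hand in.

```bash
python3 -c "
from h import *
print(r.hand_in())"
```

```text
the job is handed in; nothing more can be done
None
```

The counter is switched on in the order you asked, and I handed the job in at about 17 s with the arm held clear. Each control was tapped with the shut fingertips, and none of the checks failed or disagreed.

| Control | Peak force seen | What the depth check showed |
|---|---|---|
| Main rocker switch | about 21 N, at its stop | Final check: pressed end at about 51 mm, other end raised to about 55 mm, so it is on |
| Scale power button | about 13 N | Stands 3.7 mm proud, was 8.9 mm, and stayed in |
| Printer power button | about 7 N | Top at 152.4 mm, was 157.8 mm; still in at the final check |
| Printer feed key | about 14 N, at its stop | Back up at 157.4 mm after I let go |

- **Rocker force:** the 21 N is firmer than a light tap. It came in the last half millimetre, after the rocker had reached its stop.
- **Bystanders:** a before-and-after picture shows only the arm, its shadow and the operated controls changed. The machines, mug, bin, bolt and label roll did not visibly move.
- **Scale:** the square keys and the pan were not touched.

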